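# Turn the disc leaf of an open film case over its spine

### The arm

A 7-joint arm with a two-finger parallel gripper is mounted at the origin on the work surface. World frame = base frame: x ahead of the robot, y to its left, z up, the work surface at z = 0. Lengths are in m, angles in rad, forces in N, time in s.
With the tool pointing down it reaches from about 0.4 to 0.85 m from the base axis. Payload 10.4 kg.
Tool frame: the origin (TCP) lies on the centre line of the jaws, within the pads' length; the fingertips stand 11 mm ahead of it and the grasp point (between the pads) lies 8 mm behind it (tcp_to_tips is the z of the fingertips in the tool frame, in m); z points along the fingers, y is the direction in which the jaws open and shut (so a half turn about z gives the same grasp; the last joint's range is limited). The gripper opens to 87 mm and grips with 3 to 60 N. Pads are 19 mm wide; open, the fingers measure 117 mm over their backs; the gripper's body (75 mm by 190 mm) begins 51 mm behind the grasp point.
Start: joints at [1.138, 0.332, -0.065, 1.46, 0.022, 1.35, -0.088], TCP at [0.249, -0.573, 0.234] pointing down, gripper open.
Joint ranges: [-2.6, 2.6], [-0.5, 2.12], [-1.47, 1.34], [0.16, 2.42], [-1.27, 4.41], [0.06, 2.06], [-2.6, 2.6]. Speed limits (rad/s): [2.22, 2.22, 2.79, 2.79, 3.14, 3.14, 3.14].

### API

Orientations are given as a rotation vector (axis times angle).
In Python, from workcell import * gives the robot as it stands.
- The arm moves only by the tool play_rows, never from a script. Its argument "motion" is a list of rows, each a list of 7 numbers: the shift along the tool's x, y, z in cm, then the turn, a rotation vector about the tool's x, y, z in degrees, then the opening, from 0 (shut) to 1 (fully open). A call has exactly 8 rows; each row is the pose to reach, as a shift and turn from the pose commanded when the call began, along the tool's axes at that moment; what a row does not reach only later rows make up. A row lasts 1/8 s, in which the tool goes at most 62.5 mm and 10.7 degrees, less where a joint would pass 70% of its speed; a pose out of reach is approached as far as the arm can. A call with a gripper value outside its range is refused whole. The fingers move at their own pace and stop on an object; "grip_force" is the grip in N (left out, the last holds). Time passes only in rows, so rows that repeat a pose let the fingers close, or fill a call up. It gives the time, the measured TCP pose, the force and the opening at its end, in the units of the state.
- sense(): the state, without advancing time (a new reading comes with each control period).
- read_camera(name): name is "scene" or "top" or "wrist"; returns (picture, depth): 400x640x3 uint8, red, green, blue; 400x640 float32, m along the optical axis (not along the pixel's ray), 0 where there is no reading.
- camera_params(name): a dict with "mtx" (3x3 intrinsics, pixels), "R" (3x3) and "t" (3): a world point X has camera coordinates R X + t. Camera axes: x right, y down, z forward; pixel columns grow to the right and rows downward; lengths in m; the calibration is good to about 2 mm. The wrist camera is an equidistant fisheye: a pixel r from the principal point sees the ray r / f radians off the axis. A picture is of the moment at which its call begins: read the wrist's pose just before it. camera_params takes no time and is no camera call; for the wrist camera it gives the pose at the moment of the call.
- close_job(): hands the job in, once; it reports no verdict.
The state is a dict: "t": time; "joint_pos": joint angles; "joint_vel": joint speeds; "joint_efforts": joint torques, N m; "tcp_pos": TCP position; "tool_rot": TCP orientation; "wrist_force": force on the tool from outside, world axes, zero at the start; "wrist_torque": the same for the moment, N m; "finger_gap": opening from 0.0 (shut) to 1.0 (fully open).
Only numpy, scipy, OpenCV 4.12 (cv2) and the standard library are available. Lean on these libraries where they do the work, as an engineer would, in place of code of your own. Each camera call takes 0.05 s, during which the arm holds its last target.

### The job

An open film case lies on the media shelf, its light grey disc leaf sticking up a little over the base half on the robot's right. Turn the leaf over the spine like a page, pushing it with the fingertips, and press it down until it lies flat on the cover half, so that the disc beneath it is uncovered. Do not grip the leaf, do not lift, tip or shove the case, and leave the things around it where they are.

Things in the scene. Friction and masses are not known exactly. Their poses are not given: they have to be found in the camera images.
- case: Loose black film case (0.3 to 0.5 kg), lying open and flat: 294 mm across (its x), 190 mm along the spine (its y), rims 13.5 mm high. Origin: underside, mid-spine. Its -x half, on the robot's right, is the base with an orange-labelled disc; its +x half the cover with a booklet. Both outer rims have a thumb notch 86 mm wide in the middle, down to the 3 mm floor. It slides if pushed with over 2 N.
- hinge (a point): Middle of the leaf's hinge axis, 18 mm above the case's underside, over the middle of the spine; axes as the case's (y along the hinge, x towards the cover half).
- leaf (a joint): Angle of the leaf about the hinge (rad): 0 = flat on the base half; starts at 0.15 to 0.6, sticking up; pi/2 = straight up; 3.14 (its stop) = flat on the cover half. The stiff hinge (about 0.07 N m of friction) holds the leaf wherever it is left; the leaf weighs about 70 g, so turning it takes 1 to 2 N at its free edge.
- leaf_tab (a point): Middle of the leaf's free edge, on the outer edge of its thumb tab (60 mm wide, standing out 6 mm), half-way through its thickness, 143.5 mm from the hinge axis. The leaf is a light grey rigid plate, 4 mm thick, 174 mm along the hinge. Axes turn with the leaf: x from tab to hinge, y along the hinge, z out of the face with the blue-labelled disc (up at the start, down at the end).
- leaf_middle (a point): Centre of the leaf, 74 mm from the hinge axis, half-way through its thickness; axes as the leaf_tab point. The first face carries a disc with a blue label, 2 mm proud; the other face, the one to push on, is plain. The plate reaches 137.5 mm from the hinge axis (143.5 mm at the tab).
- switcher: Dark grey video switcher box with two red lights, standing loose on its narrow edge: 112 x 26 x 118 mm high. Origin: centre of its underside. To be left alone.
- speaker: Small black loudspeaker with a grey cloth front, loose, 75 x 95 x 110 mm high. Origin: centre of its underside. To be left alone.
- remote: Black remote control, loose, 165 x 46 x 17 mm high. Origin: centre of its underside. To be left alone.

How it is judged:
At the end, for the whole second after the job is handed in: The leaf lies flat on the cover half (within 0.08 rad, about 11 mm at its free edge), the case lies flat and at rest within 20 mm of where it was, and the three things around it are within 25 mm of where they were (value of joint leaf above 3.06 rad and angle between case's own z axis and vertical below 0.05 rad and height (world z) of case below 0.006 m and distance of case from where it was at the start of the episode below 0.02 m and linear speed of case below 0.02 m/s and distance of each of switcher, speaker, remote from where it was at the start of the episode below 0.025 m); the robot touches nothing.
It fails at once if the case is lifted or tipped (height (world z) of case above 0.012 m or angle between case's own z axis and vertical above 0.15 rad).
It fails at once if the case is shoved more than 30 mm (distance of case from where it was at the start of the episode above 0.03 m).
It fails at once if the leaf is gripped between the fingers (x of the grasp point in the frame of leaf_middle between -0.095 and 0.06 m and y of the grasp point in the frame of leaf_middle between -0.087 and 0.087 m and z of the grasp point in the frame of leaf_middle between -0.005 and 0.005 m and contact force between the fingers and leaf above 25 N).
It fails at once if one of the things around the case is shoved or knocked over (distance of any of switcher, speaker, remote from where it was at the start of the episode above 0.03 m or angle between any of switcher, speaker, remote's own z axis and vertical above 0.3 rad).
It also fails if it takes over 45 s, if anything falls off the work surface, if the arm or the gripper's body presses on something with over 40 N, if the wrist force passes 120 N, or if a joint passes its speed limit or range.

## Working session

There is one attempt and no reset: what is moved stays moved. The work goes in short steps, Python scripts to look and compute and a tool call to move; the robot and the scene stay as the last step left them, time stands still between calls to the robot, and variables do not carry over. Pictures are saved under pics/ and viewed, and the job is handed in when it is done.

Besides the shell and the picture viewer there is one more tool, called after "Call:" by a JSON object that holds its "op" and its "data". play_rows: Moves the arm, as the interface text tells. Its arguments: {"type":"object","properties":{"motion":{"type":"array"},"grip_force":{"type":"number"}},"required":["motion"]}

```bash
mkdir -p pics; cat > h.py <<'E'
from workcell import *
import numpy as np, cv2
from scipy.spatial.transform import Rotation as Ro
def cap(n,tag):
    p=camera_params(n); im,d=read_camera(n)
    cv2.imwrite(f'pics/{tag}.png',im[:,:,::-1]); np.savez(f'pics/{tag}.npz',im=im,d=d,**{k:np.array(p[k]) for k in('mtx','R','t')})
def world(tag,u,v,win=1):
    z=np.load(f'pics/{tag}.npz'); d=z['d'][v-win:v+win+1,u-win:u+win+1]; d=np.median(d[d>0])
    c=np.linalg.inv(z['mtx'])@[u,v,1]*d
    return z['R'].T@(c-z['t'])
E
python3 - <<'E'
from h import *
cap('scene','s0');cap('top','t0')
s=sense();print(s)
for n in('scene','top'):
    p=camera_params(n);print(n,-np.array(p['R']).T@np.array(p['t']),np.array(p['R'])[2])
E
```

```text
{'t': 0.1, 'joint_pos': array([ 1.138422  ,  0.3327901 , -0.06469669,  1.46086073,  0.02160335,
        1.34989025, -0.08852383]), 'joint_vel': array([-8.72057414e-05, -1.41680878e-03, -7.50211990e-04, -1.61844144e-03,
       -2.98450086e-04, -1.21623027e-03,  2.02151366e-03]), 'joint_efforts': array([ 1.03477345e-03, -6.24545431e+01,  2.41926085e-02, -3.90721679e+01,
       -6.13530865e-02,  3.65455274e-02,  2.62298079e-05]), 'tcp_pos': array([ 0.24886415, -0.57295534,  0.23284345]), 'tool_rot': array([-3.07469768e+00, -6.38920612e-01,  4.93868359e-04]), 'wrist_force': array([ 0.11839357, -0.1880041 , -0.62061262]), 'wrist_torque': array([-0.00103477, -0.01664895, -0.01409127]), 'finger_gap': 1.0009160456735506}
scene [ 0.94085411 -0.5022363   1.06937374] [-0.30942433  0.46456917 -0.82971807]
top [0.42649408 0.04944254 1.19511748] [ 0.11486212  0.02642978 -0.99302979]
```

```bash
ls -la .
```

```text
total 16
drwxr-xr-x  3 agent agent 4096 Dec  6 08:34 .
drwxr-xr-x 23 root  root  4096 Dec  6 08:34 ..
-rw-r--r--  1 agent agent  480 Dec  6 08:34 h.py
drwxr-xr-x  2 agent agent 4096 Dec  6 08:34 pics
```

View pics/s0.png

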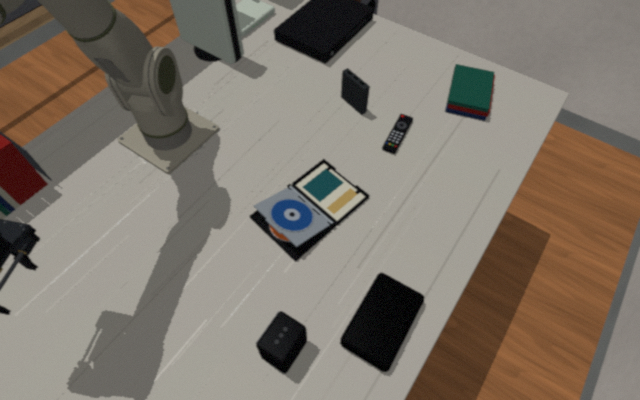

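View pics/t0.png

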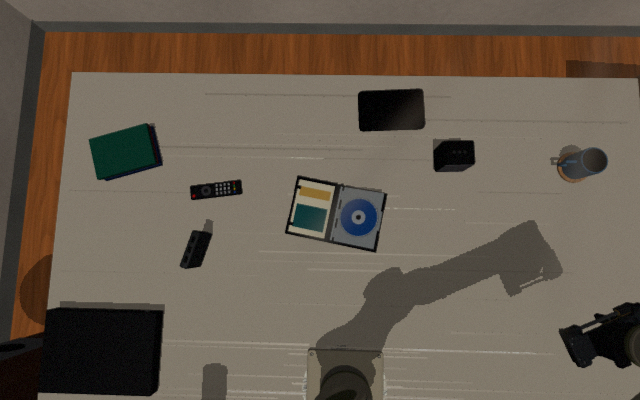

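The scene and top pictures show the case mid-table (top: columns 285–387, rows 176–252). The cover is on the left and the leaf with the blue disc is on the right. The switcher is at (195,249), the remote at (216,190) and the speaker at (454,155). I'll enlarge the case.

```bash
python3 - <<'E'
import cv2
a=cv2.imread('pics/t0.png')[165:262,275:400];cv2.imwrite('pics/t0c.png',cv2.resize(a,None,fx=6,fy=6,interpolation=cv2.INTER_CUBIC))
a=cv2.imread('pics/s0.png')[150:270,240:380];cv2.imwrite('pics/s0c.png',cv2.resize(a,None,fx=5,fy=5,interpolation=cv2.INTER_CUBIC))
E
```

```text
(no output)
```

View pics/t0c.png

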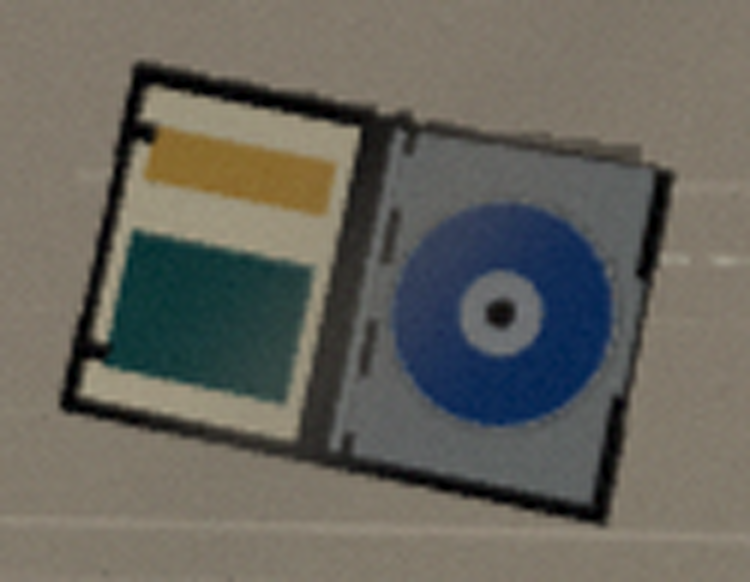

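View pics/s0c.png

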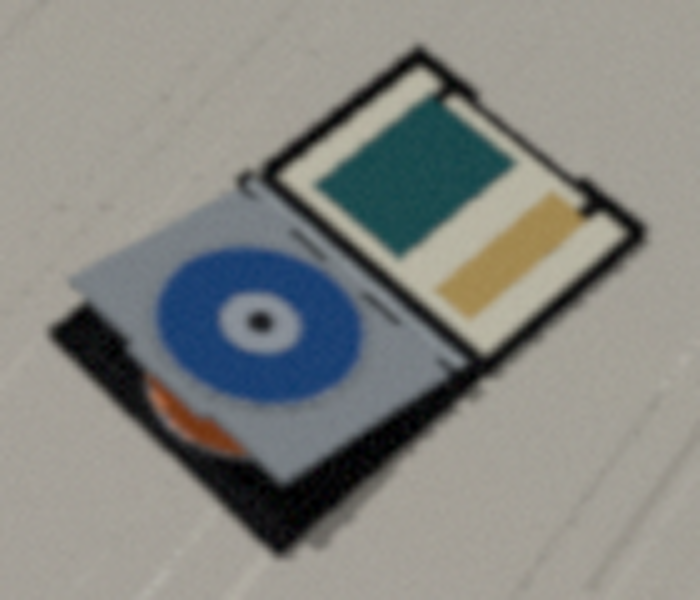

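The top crop (6x, offset 275,165) shows rim corners at (140,65), (68,407), (605,520) and (672,172), and the scene crop shows the leaf's free edge raised off the base. Next I'll fit the case and leaf.

```bash
cat >> h.py <<'E'
def ray(tag,u,v,h):
    z=np.load(f'pics/{tag}.npz');c=-z['R'].T@z['t'];d=z['R'].T@np.linalg.inv(z['mtx'])@[u,v,1]
    return c+d*(h-c[2])/d[2]
def cloud(tag):
    z=np.load(f'pics/{tag}.npz');d=z['d'];v,u=np.mgrid[:400,:640]
    c=(np.linalg.inv(z['mtx'])@np.stack([u.ravel(),v.ravel(),np.ones(u.size)]))*d.ravel()
    return (z['R'].T@(c-z['t'][:,None])).T.reshape(400,640,3)
E
python3 - <<'E'
from h import *
C=[ray('t0',275+a/6-.4,165+b/6-.4,.0135) for a,b in((140,65),(68,407),(605,520),(672,172))]
C=np.array(C);print(C.round(4));ct=C.mean(0)
print('sides',[np.linalg.norm(C[i]-C[(i+1)%4]).round(4) for i in range(4)],'center',ct)
ex=(C[0]+C[1]-C[2]-C[3])[:2];yaw=np.arctan2(ex[1],ex[0])
ey=(C[0]+C[3]-C[1]-C[2])[:2]; ya2=np.arctan2(-ey[0],ey[1]); print('yaw',yaw,ya2)
# case x toward cover (+world y). y = z cross x -> -world x ... 
x=np.array([np.cos(yaw),np.sin(yaw),0]);y=np.array([-x[1],x[0],0])
print(x,y)
for tag in('t0','s0'):
    P=cloud(tag).reshape(-1,3); q=P-np.array([ct[0],ct[1],0]); X=q@x;Y=q@y;Z=q[:,2]
    im=np.load(f'pics/{tag}.npz')['im'].reshape(-1,3)
    for lo in range(-160,160,20):
        m=(X>lo/1e3)&(X<lo/1e3+.02)&(abs(Y)<.08)&(Z<.3)
        print(tag,lo,m.sum(),np.median(Z[m]).round(4) if m.sum() else None)
    m=(X>-.12)&(X<-.02)&(abs(Y)<.07)&(Z>.016)
    if m.sum()>20:
        k=np.polyfit(X[m],Z[m],1);print('fit',k,'ang',np.arctan(-k[0]),'z at0',k[1])
# objects
for tag,pts in(('t0',((216,190),(203,232),(190,262),(208,232),(454,150),(436,142),(473,142),(391,110),(365,95),(192,190),(241,188))),('s0',((355,75),(362,105),(285,325)))):
    for u,v in pts: print(tag,u,v,world(tag,u,v).round(3))
E
```

```text
[[ 0.6532  0.1616  0.0135]
 [ 0.4692  0.194   0.0135]
 [ 0.4166 -0.0889  0.0135]
 [ 0.6008 -0.1231  0.0135]]
sides [np.float64(0.1868), np.float64(0.2877), np.float64(0.1873), np.float64(0.2894)] center [0.53493031 0.03588489 0.0135    ]
yaw 1.3879655388223002 -1.749832551509728
[0.18181391 0.98333296 0.        ] [-0.98333296  0.18181391  0.        ]
t0 -160 287 0.0013
t0 -140 257 0.0583
t0 -120 351 0.0544
t0 -100 347 0.0488
t0 -80 340 0.0428
t0 -60 331 0.0373
t0 -40 329 0.0306
t0 -20 321 0.0233
t0 0 309 0.0044
t0 20 311 0.0055
t0 40 311 0.0058
t0 60 311 0.0059
t0 80 306 0.0057
t0 100 306 0.0058
t0 120 305 0.0058
t0 140 292 0.0018
fit [-0.29809885  0.02211577] ang 0.2897117110293928 z at0 0.022115770586010438
s0 -160 397 0.001
s0 -140 652 0.0105
s0 -120 417 0.0537
s0 -100 362 0.0482
s0 -80 337 0.0423
s0 -60 330 0.0367
s0 -40 304 0.0302
s0 -20 282 0.0234
s0 0 209 0.0044
s0 20 329 0.0055
s0 40 313 0.0058
s0 60 303 0.006
s0 80 300 0.0057
s0 100 293 0.0055
s0 120 278 0.006
s0 140 247 0.0024
fit [-0.29752918  0.02182999] ang 0.28918844990597414 z at0 0.021829994963883555
t0 216 190 [0.6   0.423 0.017]
t0 203 232 [0.463 0.436 0.078]
t0 190 262 [0.374 0.457 0.113]
t0 208 232 [0.465 0.44  0.022]
t0 454 150 [ 0.719 -0.306  0.111]
t0 436 142 [ 0.775 -0.285 -0.   ]
t0 473 142 [ 0.746 -0.365  0.105]
t0 391 110 [ 0.864 -0.132  0.045]
t0 365 95 [ 0.913 -0.049  0.044]
t0 192 190 [0.598 0.501 0.018]
t0 241 188 [0.609 0.344 0.012]
s0 355 75 [0.404 0.472 0.116]
s0 362 105 [0.461 0.434 0.046]
s0 285 325 [ 0.71  -0.299  0.11 ]
```

```bash
cat >> h.py <<'E'
yaw=1.390; xc=np.array([np.cos(yaw),np.sin(yaw),0]);yc=np.array([-xc[1],xc[0],0]);zc=np.array([0,0,1.]);O=np.array([.535,.036,0.])
def Rt(al):  # al deg elevation of finger
    a=np.radians(al);z=np.cos(a)*xc-np.sin(a)*zc;y=-yc
    return np.column_stack([np.cross(y,z),y,z])
H=.0095
def tcp_from_corner(cx,cz,al,cy=0):
    R=Rt(al);return O+cx*xc+cy*yc+cz*zc-R[:,0]*H-R[:,2]*.011,R
def corner(th,r,al,pen=0):  # th deg
    t=np.radians(th);e=np.array([-np.cos(t),np.sin(t)]);n=np.array([np.sin(t),np.cos(t)])
    c=np.array([0,.018])+r*e-(.002-pen)*n
    return tcp_from_corner(c[0],c[1],al)
def rel(p0,R0,p,R):
    return np.r_[R0.T@(p-p0)*100,Ro.from_matrix(R0.T@R).as_rotvec(degrees=True)]
def now():
    s=sense();return np.array(s['tcp_pos']),Ro.from_rotvec(s['tool_rot']).as_matrix(),s
def case_of(p): q=p-O; return np.array([q@xc,q@yc,q[2]])*1000
def status():
    p,R,s=now();tip=p+R[:,2]*.011;cor=tip+R[:,0]*H
    print('t',round(s['t'],2),'tip(case mm)',case_of(tip).round(1),'corner',case_of(cor).round(1),'al',round(np.degrees(np.arcsin(-R[2,2])),1),'F',(np.array([xc,yc,zc])@s['wrist_force']).round(2),'gap',round(float(s['finger_gap']),2),'j',s['joint_pos'].round(2))
    return p,R,s
E
python3 - <<'E'
from h import *
p,R,s=status()
w=camera_params('wrist');print('cam in tool',R.T@(-np.array(w['R']).T@np.array(w['t'])-p))
for c in((-.22,.10,35),(-.20,.038,35),(-.12,.038,35)):
    t,Rn=tcp_from_corner(*c);print(c,t.round(3),rel(p,R,t,Rn).round(2))
E
```

```text
t 0.1 tip(case mm) [-650.5  172.   221.8] corner [-645.2  164.1  221.8] al 89.9 F [-0.16 -0.15 -0.62] gap 1.0 j [ 1.14  0.33 -0.06  1.46  0.02  1.35 -0.09]
cam in tool [ 0.0805157  -0.00108932 -0.15102226]
(-0.22, 0.1, 35) [ 0.493 -0.195  0.099] [ 37.45 -24.96  13.46  26.82  50.36 -51.68]
(-0.2, 0.038, 35) [ 0.496 -0.175  0.037] [ 38.56 -26.62  19.66  26.82  50.36 -51.68]
(-0.12, 0.038, 35) [ 0.511 -0.096  0.037] [ 43.02 -33.26  19.67  26.82  50.36 -51.68]
```

```bash
python3 - <<'E'
from h import *
p,R,s=now()
for c in((-.27,.15,35),):
    t,Rn=tcp_from_corner(*c);print(c,t.round(3),rel(p,R,t,Rn).round(2))
E
```

```text
(-0.27, 0.15, 35) [ 0.484 -0.244  0.149] [ 34.67 -20.82   8.46  26.82  50.36 -51.68]
```

Call:
{"op": "play_rows", "data": {"motion": [[4.3,-2.6,1.05,3.3,6.3,-6.4,0],[8.7,-5.2,2.1,6.7,12.6,-12.9,0],[13,-7.8,3.2,10,18.9,-19.4,0],[17.3,-10.4,4.2,13.4,25.2,-25.8,0],[21.7,-13,5.3,16.8,31.5,-32.3,0],[26,-15.6,6.3,20.1,37.8,-38.7,0],[30.3,-18.2,7.4,23.5,44,-45.2,0],[34.7,-20.8,8.5,26.8,50.4,-51.7,0]], "grip_force": 20}}

```text
t: 1.1
tcp_pos: [0.4849, -0.2436, 0.1481]
tool_rot: [-1.808, -1.514, -0.947]
wrist_force: [1.1, -0.5, -0.4]
finger_gap: 0.169
```

```bash
python3 - <<'E'
from h import *
p,R,s=status()
cap('scene','s1');cap('wrist','w1')
for c in((-.20,.040,35),):
    t,Rn=tcp_from_corner(*c);print(c,t.round(3),rel(p,R,t,Rn).round(2))
E
```

```text
t 1.1 tip(case mm) [-275.    -1.   141.8] corner [-269.6   -0.9  149.6] al 34.9 F [-0.25 -1.2  -0.36] gap 0.17 j [ 1.12  0.69 -0.45  1.5  -0.52  1.56  0.68]
(-0.2, 0.04, 35) [ 0.496 -0.175  0.039] [-5.010e+00 -1.200e-01  1.198e+01  1.000e-02 -1.400e-01  2.200e-01]
```

View pics/s1.png

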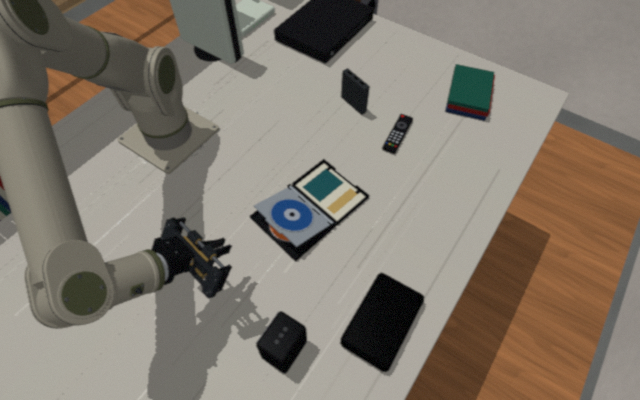

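View pics/w1.png

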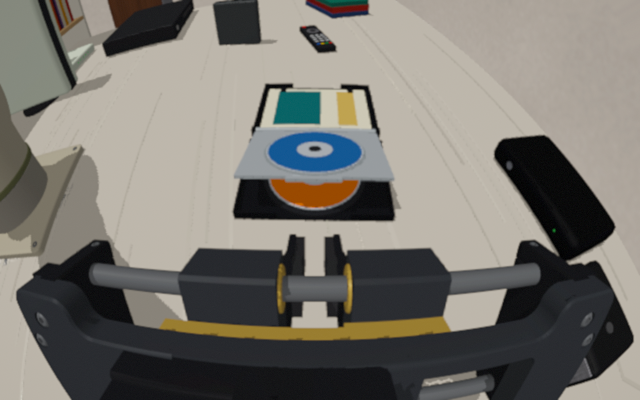

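The wrist view shows the fingers (near column 315) aligned with the case centre, and the orange disc visible in the gap under the leaf. I'm lowering the tool outside the rim.

Call:
{"op": "play_rows", "data": {"motion": [[-1,0,2.4,0,0,0,0],[-2,0,4.8,0,0,0,0],[-3,0,7.2,0,0,0,0],[-4,-0.1,9.6,0,0,0,0],[-5,-0.1,12,0,0,0,0],[-4.2,-0.1,13.2,0,0,0,0],[-3.3,-0.1,14.4,0,0,0,0],[-2.7,-0.1,15.3,0,0,0,0]]}}

```text
t: 2.2
tcp_pos: [0.5039, -0.1354, 0.0396]
tool_rot: [-1.812, -1.514, -0.945]
wrist_force: [0.7, 0.1, 0.0]
finger_gap: 0.003
```

```bash
python3 - <<'E'
from h import *
p,R,s=status()
cap('scene','s2');cap('wrist','w2')
a=cv2.imread('pics/s2.png')[130:330,140:400];cv2.imwrite('pics/s2c.png',cv2.resize(a,None,fx=3,fy=3,interpolation=cv2.INTER_CUBIC))
for c in((-.12,.040,35),):
    t,Rn=tcp_from_corner(*c);print(c,t.round(3),rel(p,R,t,Rn).round(2))
E
```

```text
t 2.2 tip(case mm) [-165.2   -0.2   33.3] corner [-159.7   -0.2   41.1] al 35.1 F [ 0.23 -0.67  0.04] gap 0.0 j [ 1.04  0.75 -0.49  1.71 -0.55  1.26  0.74]
(-0.12, 0.04, 35) [ 0.511 -0.096  0.039] [ 2.19 -0.02  3.31  0.06  0.07  0.15]
```

View pics/s2c.png

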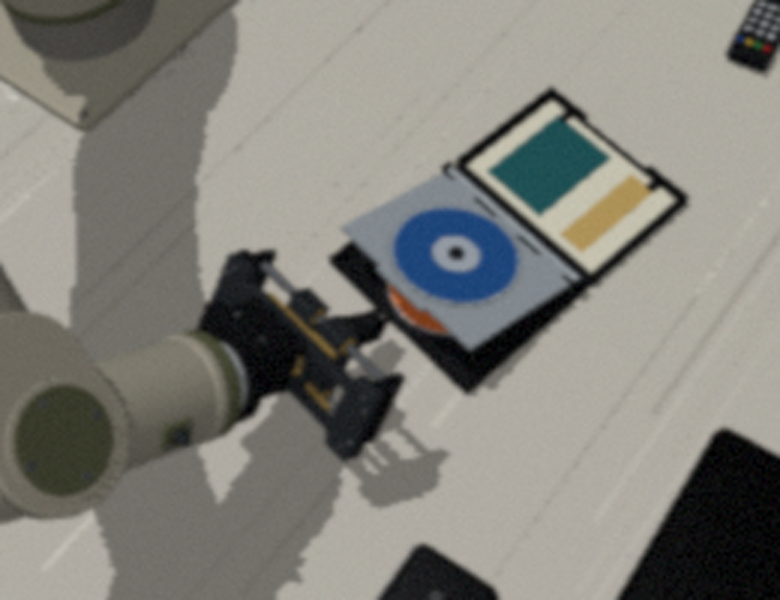

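View pics/w2.png

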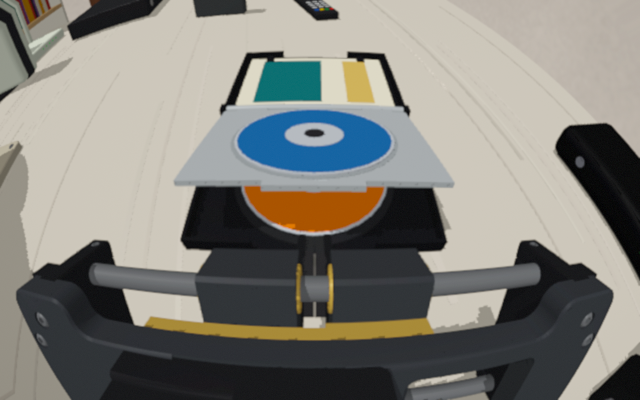

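Fingers are closed at column 315, below the tab (columns 260–367). Next I insert under the leaf and compute the arc rows.

Call:
{"op": "play_rows", "data": {"motion": [[0.2,0,0.5,0,0,0,0],[0.5,0,1,0,0,0,0],[0.8,0,1.5,0,0,0,0],[1.1,0,2,0,0,0,0],[1.4,0,2.5,0,0,0,0],[1.7,0,2.9,0,0,0,0],[2,0,3.3,0,0,0,0],[2,0,3.3,0,0,0,0]]}}

```text
t: 3.3
tcp_pos: [0.5103, -0.0977, 0.0361]
tool_rot: [-1.812, -1.513, -0.944]
wrist_force: [0.1, 0.3, -0.9]
finger_gap: 0.003
```

```bash
cat >> h.py <<'E'
def plan(ths,r,al,pen=0):
    p,R,s=status()
    for th,a in zip(ths,al):
        t,Rn=corner(th,r,a,pen);print(th,a,t.round(3),rel(p,R,t,Rn).round(1).tolist())
E
python3 - <<'E'
from h import *
plan([14,16.6,20,24,28,32,36,40],.124,[35]*8)
cap('wrist','w3')
E
```

```text
t 3.3 tip(case mm) [-127.     0.3   29.8] corner [-121.5    0.3   37.6] al 35.0 F [ 0.36 -0.05 -0.88] gap 0.0 j [ 1.01  0.74 -0.51  1.76 -0.58  1.19  0.72]
14 35 [ 0.511 -0.097  0.045] [0.7, 0.0, -0.4, 0.0, 0.0, 0.1]
16.6 35 [ 0.511 -0.096  0.05 ] [1.3, 0.0, -0.6, 0.0, 0.0, 0.1]
20 35 [ 0.511 -0.094  0.057] [2.0, 0.0, -0.8, 0.0, 0.0, 0.1]
24 35 [ 0.512 -0.09   0.065] [2.8, 0.0, -1.1, 0.0, 0.0, 0.1]
28 35 [ 0.513 -0.087  0.073] [3.7, 0.0, -1.2, 0.0, 0.0, 0.1]
32 35 [ 0.513 -0.083  0.081] [4.5, 0.0, -1.3, 0.0, 0.0, 0.1]
36 35 [ 0.514 -0.078  0.088] [5.4, 0.0, -1.3, 0.0, 0.0, 0.1]
40 35 [ 0.515 -0.073  0.095] [6.2, 0.0, -1.3, 0.0, 0.0, 0.1]
```

View pics/w3.png

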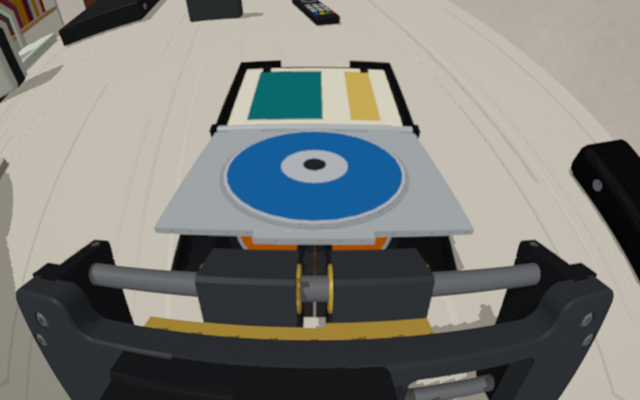

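The fingertips are under the tab (edge at row 240), with no contact yet. Starting the arc.

Call:
{"op": "play_rows", "data": {"motion": [[0.7,0,-0.4,0,0,0,0],[1.3,0,-0.6,0,0,0,0],[2,0,-0.8,0,0,0,0],[2.8,0,-1.1,0,0,0,0],[3.7,0,-1.2,0,0,0,0],[4.5,0,-1.3,0,0,0,0],[5.4,0,-1.3,0,0,0,0],[6.2,0,-1.3,0,0,0,0]]}}

```text
t: 4.35
tcp_pos: [0.5148, -0.0733, 0.0948]
tool_rot: [-1.812, -1.513, -0.944]
wrist_force: [-0.4, 0.3, -1.3]
finger_gap: 0.009
```

```bash
python3 - <<'E'
from h import *
plan([45,50,55,60,65,70,75,80],.124,[37,40,43,46,50,54,58,62])
cap('scene','s4');cap('wrist','w4')
a=cv2.imread('pics/s4.png')[130:330,140:400];cv2.imwrite('pics/s4c.png',cv2.resize(a,None,fx=3,fy=3,interpolation=cv2.INTER_CUBIC))
E
```

```text
t 4.35 tip(case mm) [-102.1    0.3   88.4] corner [-96.7   0.3  96.2] al 35.0 F [ 0.26  0.48 -1.32] gap 0.01 j [ 1.01  0.63 -0.55  1.79 -0.62  1.23  0.66]
45 37 [ 0.516 -0.066  0.103] [1.1, 0.0, 0.1, 0.0, -2.0, 0.1]
50 40 [ 0.518 -0.058  0.111] [2.3, 0.0, 0.3, 0.0, -5.0, 0.1]
55 43 [ 0.519 -0.05   0.119] [3.4, 0.0, 0.6, 0.1, -8.0, 0.1]
60 46 [ 0.521 -0.041  0.126] [4.4, 0.0, 0.9, 0.1, -11.0, 0.1]
65 50 [ 0.523 -0.031  0.132] [5.5, 0.0, 1.4, 0.1, -15.0, 0.1]
70 54 [ 0.524 -0.021  0.137] [6.5, 0.0, 1.9, 0.1, -19.0, 0.1]
75 58 [ 0.526 -0.011  0.142] [7.5, 0.0, 2.5, 0.1, -23.0, 0.1]
80 62 [ 0.528 -0.     0.145] [8.4, 0.0, 3.2, 0.1, -27.0, 0.1]
```

View pics/s4c.png

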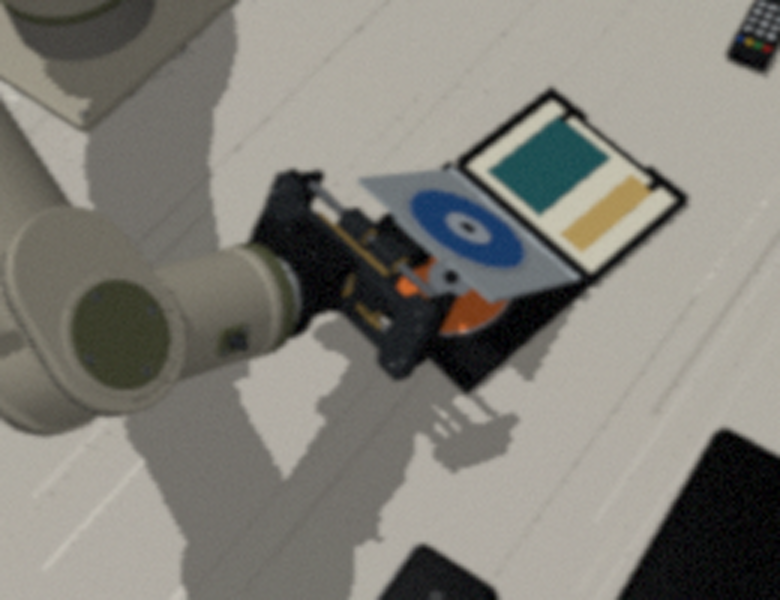

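View pics/w4.png

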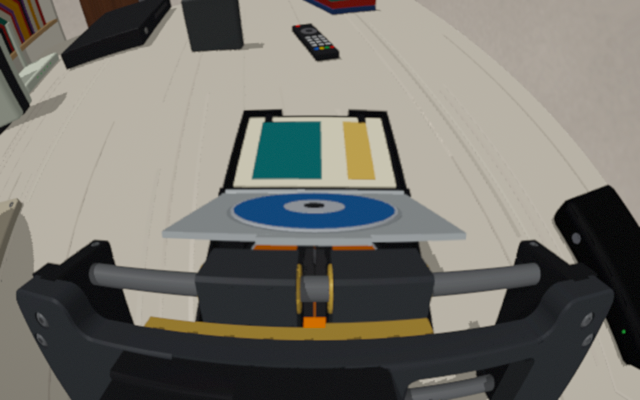

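The leaf is at about 40° with the case unmoved. Continuing.

Call:
{"op": "play_rows", "data": {"motion": [[1.1,0,0.1,0,-2,0,0],[2.3,0,0.3,0,-5,0,0],[3.4,0,0.6,0,-8,0,0],[4.4,0,0.9,0,-11,0,0],[5.5,0,1.4,0,-15,0,0],[6.5,0,1.9,0,-19,0,0],[7.5,0,2.5,0,-23,0,0],[8.4,0,3.2,0,-27,0,0]]}}

```text
t: 5.45
tcp_pos: [0.528, -0.0003, 0.1449]
tool_rot: [-2.138, -1.783, -0.531]
wrist_force: [-0.2, -0.8, -0.6]
finger_gap: 0.005
```

```bash
python3 - <<'E'
from h import *
plan([85,90,95,100,105,110,115,120],.124,[66,70,74,78,82,86,88,90])
cap('scene','s5');cap('wrist','w5')
a=cv2.imread('pics/s5.png')[130:330,140:400];cv2.imwrite('pics/s5c.png',cv2.resize(a,None,fx=3,fy=3,interpolation=cv2.INTER_CUBIC))
E
```

```text
t 5.45 tip(case mm) [-31.9   0.4 135.2] corner [-23.5   0.4 139.6] al 62.2 F [-0.78  0.09 -0.57] gap 0.01 j [ 0.72  0.28 -0.57  1.86 -0.39  1.08  0.18]
85 66 [0.53  0.01  0.148] [1.1, 0.0, 0.3, 0.1, -3.8, 0.0]
90 70 [0.532 0.022 0.149] [2.2, 0.0, 0.7, 0.1, -7.8, 0.0]
95 74 [0.534 0.033 0.15 ] [3.2, 0.0, 1.1, 0.1, -11.8, 0.0]
100 78 [0.536 0.044 0.149] [4.2, 0.0, 1.7, 0.1, -15.8, 0.0]
105 82 [0.538 0.055 0.148] [5.1, 0.0, 2.4, 0.1, -19.8, 0.0]
110 86 [0.54  0.066 0.146] [6.0, 0.0, 3.1, 0.1, -23.8, 0.0]
115 88 [0.542 0.076 0.142] [6.7, 0.0, 3.9, 0.1, -25.8, 0.0]
120 90 [0.544 0.086 0.137] [7.4, 0.0, 4.8, 0.1, -27.8, 0.0]
```

View pics/s5c.png

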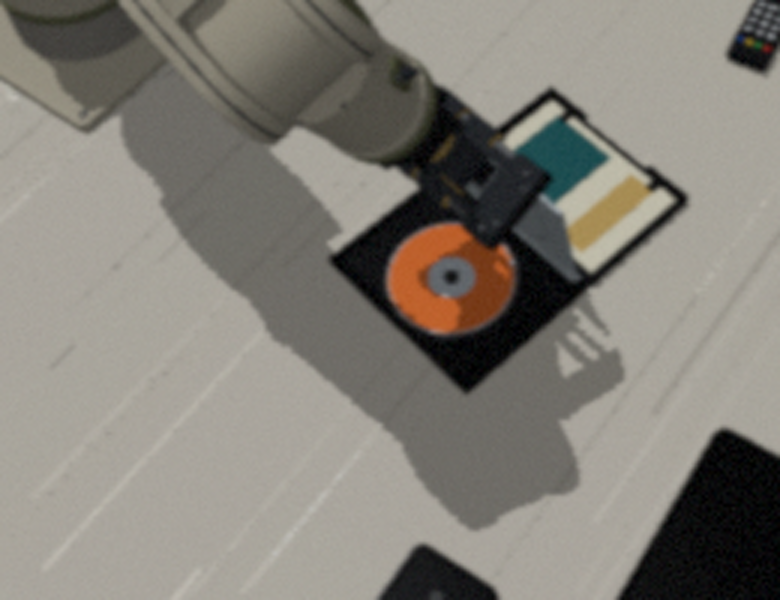

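View pics/w5.png

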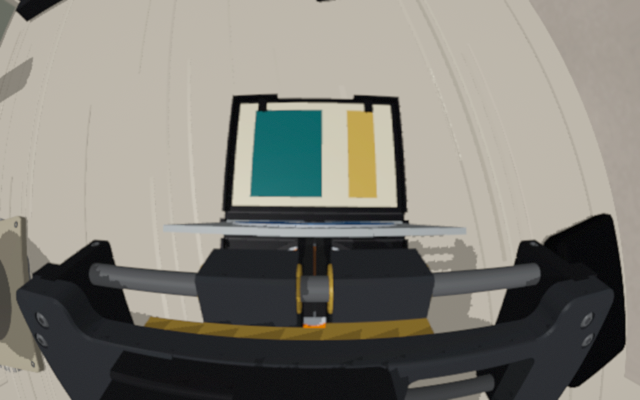

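The leaf stands at about 80° and the base disc is uncovered. Continuing.

Call:
{"op": "play_rows", "data": {"motion": [[1.1,0,0.3,0,-3.8,0,0],[2.2,0,0.7,0,-7.8,0,0],[3.2,0,1.1,0,-11.8,0,0],[4.2,0,1.7,0,-15.8,0,0],[5.1,0,2.4,0,-19.8,0,0],[6,0,3.1,0,-23.8,0,0],[6.7,0,3.9,0,-25.8,0,0],[7.4,0,4.8,0,-27.8,0,0]]}}

```text
t: 6.55
tcp_pos: [0.5434, 0.0852, 0.136]
tool_rot: [-2.412, -2.01, -0.001]
wrist_force: [-0.3, -0.2, 0.5]
finger_gap: 0.005
```

```bash
python3 - <<'E'
from h import *
plan([125,130,135,140,145,150,155,160],.124,[90]*8)
cap('scene','s6');cap('wrist','w6')
a=cv2.imread('pics/s6.png')[130:330,140:400];cv2.imwrite('pics/s6c.png',cv2.resize(a,None,fx=3,fy=3,interpolation=cv2.INTER_CUBIC))
E
```

```text
t 6.55 tip(case mm) [ 50.    0.6 125. ] corner [ 59.5   0.6 125. ] al 89.9 F [-0.28  0.21  0.54] gap 0.0 j [ 0.26  0.3  -0.58  1.76  0.18  1.14 -0.55]
125 90 [0.546 0.095 0.132] [1.0, 0.1, 0.4, -0.1, -0.1, -0.0]
130 90 [0.547 0.104 0.125] [1.9, 0.1, 1.1, -0.1, -0.1, -0.0]
135 90 [0.549 0.112 0.118] [2.7, 0.1, 1.8, -0.1, -0.1, -0.0]
140 90 [0.55  0.119 0.11 ] [3.4, 0.1, 2.6, -0.1, -0.1, -0.0]
145 90 [0.551 0.125 0.102] [4.1, 0.1, 3.4, -0.1, -0.1, -0.0]
150 90 [0.552 0.131 0.093] [4.7, 0.1, 4.3, -0.1, -0.1, -0.0]
155 90 [0.553 0.136 0.083] [5.2, 0.1, 5.3, -0.1, -0.1, -0.0]
160 90 [0.554 0.141 0.073] [5.6, 0.1, 6.3, -0.1, -0.1, -0.0]
```

View pics/s6c.png

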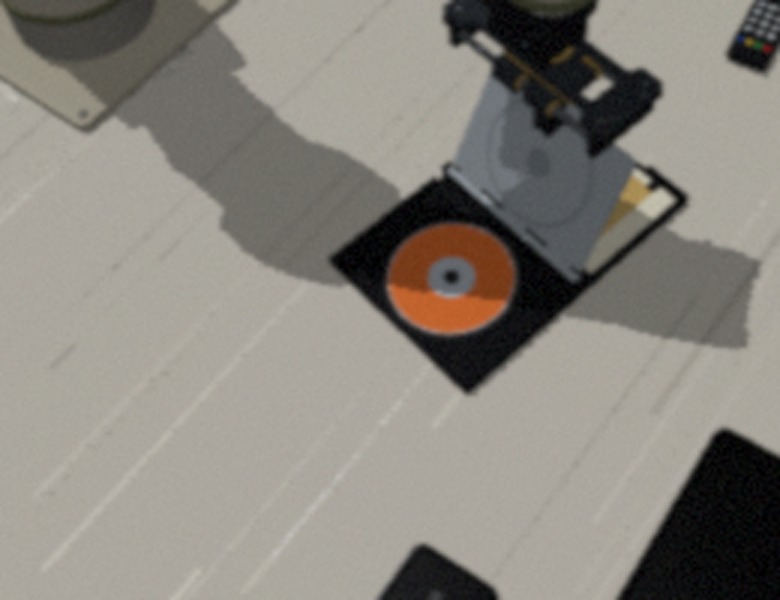

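View pics/w6.png

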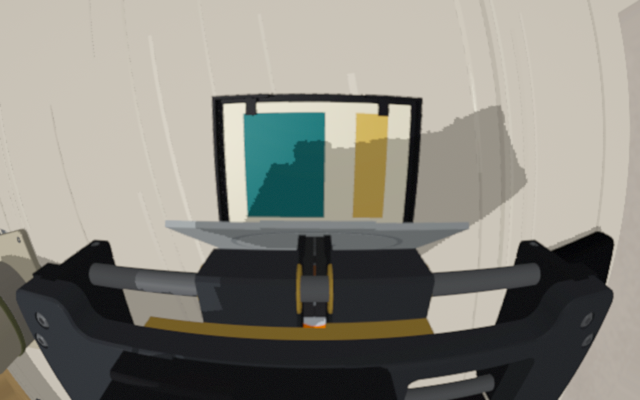

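The leaf is past vertical, with the plain face towards the tips. Pushing on down.

Call:
{"op": "play_rows", "data": {"motion": [[1,0,0.4,0,0,0,0],[1.9,0,1.1,0,0,0,0],[2.7,0,1.8,0,0,0,0],[3.4,0,2.6,0,0,0,0],[4.1,0,3.4,0,0,0,0],[4.7,0,4.3,0,0,0,0],[5.2,0,5.3,0,0,0,0],[5.6,0,6.3,0,0,0,0]]}}

```text
t: 7.65
tcp_pos: [0.554, 0.1417, 0.0734]
tool_rot: [-2.412, -2.012, -0.005]
wrist_force: [0.9, 0.0, 1.2]
finger_gap: 0.007
```

```bash
python3 - <<'E'
from h import *
plan([163,166,169,172,175,177,179,180],.124,[90]*8)
cap('scene','s7')
a=cv2.imread('pics/s7.png')[130:330,140:400];cv2.imwrite('pics/s7c.png',cv2.resize(a,None,fx=3,fy=3,interpolation=cv2.INTER_CUBIC))
E
```

```text
t 7.65 tip(case mm) [107.4   0.3  62.4] corner [116.9   0.3  62.4] al 89.8 F [ 0.18 -0.9   1.18] gap 0.01 j [ 0.15  0.42 -0.58  1.76  0.26  1.04 -0.7 ]
163 90 [0.555 0.143 0.067] [0.1, 0.0, 0.6, 0.1, -0.2, 0.0]
166 90 [0.555 0.145 0.061] [0.3, 0.0, 1.2, 0.1, -0.2, 0.0]
169 90 [0.555 0.146 0.055] [0.4, 0.0, 1.9, 0.1, -0.2, 0.0]
172 90 [0.555 0.147 0.048] [0.6, 0.0, 2.5, 0.1, -0.2, 0.0]
175 90 [0.555 0.148 0.042] [0.6, 0.0, 3.2, 0.1, -0.2, 0.0]
177 90 [0.556 0.148 0.037] [0.7, 0.0, 3.6, 0.1, -0.2, 0.0]
179 90 [0.556 0.149 0.033] [0.7, 0.0, 4.0, 0.1, -0.2, 0.0]
180 90 [0.556 0.149 0.031] [0.7, 0.0, 4.2, 0.1, -0.2, 0.0]
```

View pics/s7c.png

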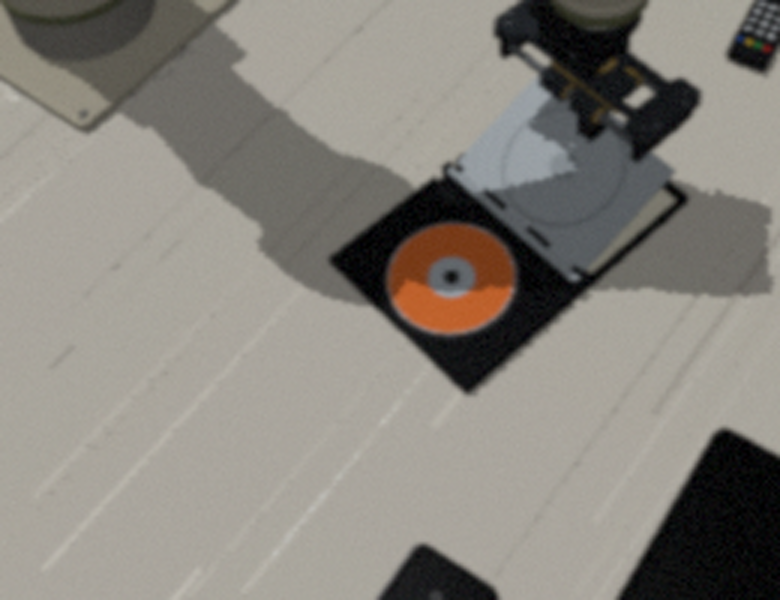

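Leaf at about 160° and the case unmoved. Pressing it down to just short of flat height.

Call:
{"op": "play_rows", "data": {"motion": [[0.1,0,0.6,0,0,0,0],[0.3,0,1.2,0,0,0,0],[0.4,0,1.9,0,0,0,0],[0.5,0,2.5,0,0,0,0],[0.5,0,3.2,0,0,0,0],[0.5,0,3.6,0,0,0,0],[0.5,0,4,0,0,0,0],[0.5,0,4.1,0,0,0,0]]}}

```text
t: 8.7
tcp_pos: [0.5548, 0.1462, 0.0329]
tool_rot: [-2.412, -2.012, -0.005]
wrist_force: [-0.5, -1.0, 0.3]
finger_gap: 0.008
```

```bash
python3 - <<'E'
from h import *
status()
E
```

```text
t 8.7 tip(case mm) [112.    0.3  21.9] corner [121.5   0.3  21.9] al 89.8 F [-1.04  0.32  0.27] gap 0.01 j [ 0.12  0.48 -0.56  1.78  0.3   0.97 -0.74]
```

Still light. Pressing a few millimetres more in small steps.

Call:
{"op": "play_rows", "data": {"motion": [[0,0,0.05,0,0,0,0],[0,0,0.1,0,0,0,0],[0,0,0.15,0,0,0,0],[0,0,0.2,0,0,0,0],[0,0,0.25,0,0,0,0],[0,0,0.25,0,0,0,0],[0,0,0.25,0,0,0,0],[0,0,0.25,0,0,0,0]]}}

```text
t: 9.7
tcp_pos: [0.5551, 0.1463, 0.0314]
tool_rot: [-2.413, -2.012, -0.005]
wrist_force: [-3.0, -1.1, 8.3]
finger_gap: 0.003
```

```bash
python3 - <<'E'
from h import *
status()
E
```

```text
t 9.7 tip(case mm) [112.1   0.   20.4] corner [121.6   0.   20.4] al 89.8 F [-1.61  2.75  8.27] gap 0.0 j [ 0.12  0.48 -0.56  1.78  0.3   0.96 -0.74]
```

The tips stop at 20.4 mm (flat is 20 mm) with 8 N, so the leaf is on its stop. Retracting straight up.

Call:
{"op": "play_rows", "data": {"motion": [[0,0,0,0,0,0,0],[0,0,-0.5,0,0,0,0],[0,0,-1.5,0,0,0,0],[0,0,-4,0,0,0,0],[0,0,-8,0,0,0,0],[0,0,-12,0,0,0,0],[-4,0,-16,0,0,0,0],[-9,0,-18,0,0,0,0]]}}

```text
t: 10.7
tcp_pos: [0.5389, 0.0577, 0.2133]
tool_rot: [2.409, 2.015, 0.01]
wrist_force: [-0.1, -0.4, -0.3]
finger_gap: 0.007
```

Call:
{"op": "play_rows", "data": {"motion": [[-5,0,0,0,0,0,0],[-10,0,0,0,0,0,0],[-15,0,0,0,0,0,0],[-20,0,0,0,0,0,0],[-25,0,0,0,0,0,0],[-30,0,0,0,0,0,0],[-30,0,0,0,0,0,0],[-30,0,0,0,0,0,0]]}}

```text
t: 11.7
tcp_pos: [0.4847, -0.2371, 0.2099]
tool_rot: [-2.412, -2.012, -0.006]
wrist_force: [-0.1, -0.1, 0.4]
finger_gap: 0.006
```

```bash
python3 - <<'E'
from h import *
status();cap('top','t9');cap('scene','s9')
a=cv2.imread('pics/t9.png')[165:262,275:400];cv2.imwrite('pics/t9c.png',cv2.resize(a,None,fx=6,fy=6,interpolation=cv2.INTER_CUBIC))
for tag in('t9','s9'):
    P=cloud(tag).reshape(-1,3);q=P-O;X=q@xc;Y=q@yc;Z=P[:,2]
    m=(X>.02)&(X<.13)&(abs(Y)<.07)&(Z>.01)&(Z<.06)
    k=np.polyfit(X[m],Z[m],1);print(tag,m.sum(),'slope',k[0],'z at .12',np.polyval(k,.12))
def cmp(a,b,box):
    A=cv2.imread(f'pics/{a}.png');B=cv2.imread(f'pics/{b}.png');x,y,w,h=box
    return cv2.absdiff(A[y:y+h,x:x+w],B[y:y+h,x:x+w]).mean()
for n,b in dict(remote=(185,175,62,28),switch=(175,225,40,45),speaker=(428,135,50,40)).items():print(n,cmp('t0','t9',b))
E
```

```text
t 11.7 tip(case mm) [-277.7    0.3  198.9] corner [-268.2    0.3  198.9] al 89.8 F [-0.16  0.05  0.41] gap 0.01 j [ 0.7   0.18 -0.37  1.71  0.06  1.26  0.14]
t9 1524 slope -0.0009535519869388037 z at .12 0.020468214172231432
s9 1479 slope 0.001510209696034781 z at .12 0.0205594764787864
remote 6.874231950844854
switch 6.618333333333333
speaker 7.298166666666667
```

View pics/t9.png

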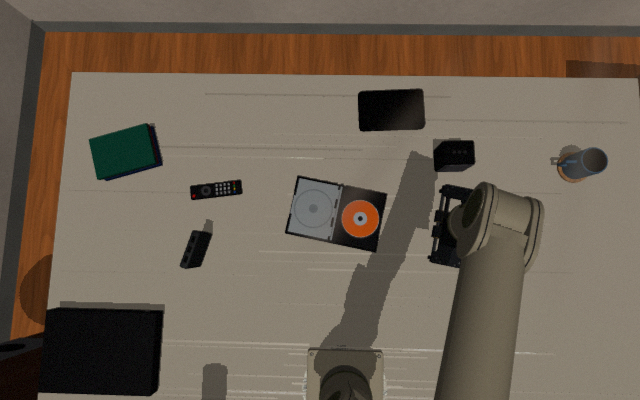

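View pics/t9c.png

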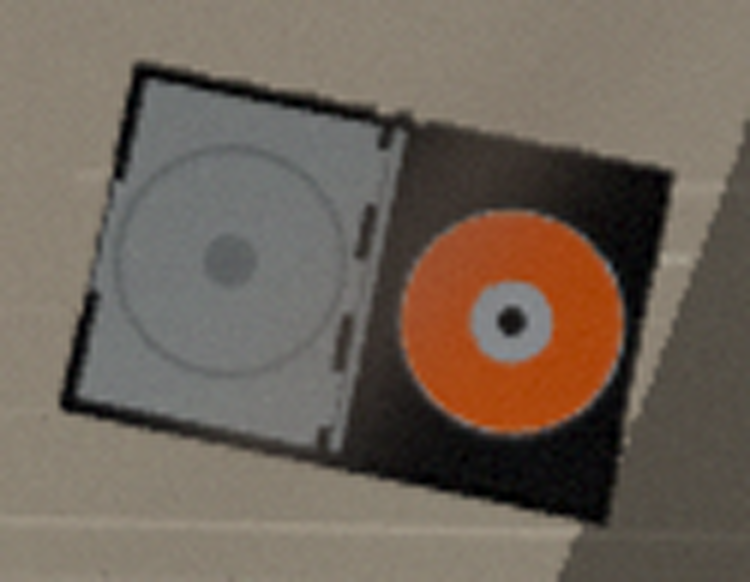

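The corners are at the same pixels as before, the leaf is flat on the cover, the orange disc is uncovered and the surrounding objects are unchanged. I'm handing in.

```bash
python3 -c "
from workcell import *
print(close_job())"
```

```text
the job is handed in; nothing more can be done
None
```

The leaf is turned over and lies flat on the cover half, the orange disc is uncovered, and the job was handed in with the robot's clock at about 12 s. I pushed it with the closed fingertips, going in under the tab with the tool tilted 35° above horizontal. I followed the hinge arc round to vertical and over, then pressed straight down and backed off.

My last checks before handing in:
- **Leaf:** it stopped with the tips at 20.4 mm, against 20 mm expected for flat, under about 8 N. Depth fits from two cameras give a slope of about 0.001, with the face at 20.5 mm.
- **Case:** its corners are at the same pixels as at the start.
- **Switcher, speaker and remote:** they look unchanged by eye. The pixel differences were similar (about 7) for all three, which I took as camera noise.
- **Robot:** clear of everything, with wrist force near zero.

No check failed. My initial case measurement came out about 2% smaller than the sizes given, which I put down to reading the rim edges off the picture. It didn't affect the moves.

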